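# Close the vacuum dryer and set its bleed cap a quarter turn open

### The job

Close up the bench vacuum dryer over the paper discs: set the loose round cover down on the chamber rim so that it sits fully seated and level, and let go of it. Then screw the knurled bleed cap beside the chamber down (clockwise) until it bottoms out, back it off a quarter turn so the pump will draw down slowly, and finish still holding the cap there in the fingers. Leave the other things on the bench where they are.

Things in the scene. Friction and masses are not known exactly. Their poses are not given: they have to be found in the camera images.
- dryer: Bench vacuum dryer, fixed to the worktop: flat grey housing 170 (x) x 300 (y) mm, its steel top 50 mm above the worktop, dial gauge and switch in its front face (-x). Origin under the centre of the housing, z up. On top stand the open chamber (axis at x 0, y +72 mm in this frame) and, on a slim turret, the bleed cap (axis at x 0, y -85 mm); a low pipe joins them.
- chamber_rim (a point): Centre of the mouth of the dryer's open round aluminium chamber, at rim height (108 mm above the worktop); axes as the dryer's. Chamber: outer diameter 132 mm, bore 114 mm; a dish of paper discs lies in it, well below the rim.
- cover: Loose round aluminium cover, about 420 g: plate 132 mm across, 9 mm thick; below it a chamfered spigot 107 mm across and 7 mm deep that drops into the 114 mm bore; on top a round black knob 32 mm across, gripped from 23 to 48 mm above the origin. Origin: centre of the spigot's underside, z up. It starts on the worktop, standing on its spigot.
- cover_seat (a point): On the cover's axis, on the underside of its plate (7 mm above its origin); lies on the chamber_rim point when the cover is seated.
- cover_knob (a point): On the cover's axis at the mid-height of its knob (36 mm above its origin): where to grip it.
- cap_turn (a joint): Turn of the bleed cap on its thread, rad: 0 = bottomed out (hard stop), growing as it is unscrewed (anticlockwise from above), to 4.9 at most. Starts between 2.2 and 4.2. Right-hand thread, 6 mm a turn: the cap rises about 0.95 mm per rad. Turning takes about 0.06 N m; it stays where it is left.
- vent_cap: Knurled round steel bleed cap, 40 mm across, 30 mm high, screwed on an upright stub beside the chamber; a scribed line runs from the centre of its top to the edge (the cap's -x side). Origin: centre of its lower edge, z up along the thread axis; 86.5 mm above the worktop when bottomed out. The turret below it is slimmer (34 mm).
- sample_cutter: Bystander: round knurled steel sample punch with black top, 41 mm across, 58 mm high, loose; origin at its foot.
- stopwatch: Bystander: black round stopwatch lying flat, 64x58x13 mm, loose; origin at its underside.
- blue_sensor: Bystander: blue line sensor in a moulded case on a black foot, 134x61x118 mm, loose; origin at its underside.
- tweezers: Bystander: steel tweezers lying flat, 123 mm long, loose; origin at the underside, middle.
Mind the look-alikes: they are no part of the job. There is more than one size of the cover; the one meant has the size given above.

How it is judged (in metres and radians):
On the way, in this order (a step that is already met when the one before it is completed fails the run):
1. the cover sits on the chamber rim, seated and level, and is let go (z of cover_seat in the frame of chamber_rim between -0.0025 and 0.0025 m and horizontal distance between cover_seat and chamber_rim below 0.006 m and angle between cover's own z axis and vertical below 0.035 rad and contact force between the fingers and cover below 0.05 N), for 0.3 s.
2. the bleed cap is screwed down until it bottoms out (value of joint cap_turn below 0.1 rad), for 0.1 s.
At the end, for the whole second after the job is handed in: Cover on the rim (height within 2.5 mm, centre within 6 mm, tilt under 0.035 rad), not touched; bleed cap still, 1.57 +- 0.30 rad (a quarter turn +- 17 degrees) open, held by the fingers with over 2 N (TCP within 20 mm of its axis, under 46 mm above its lower edge) (all of step 1 and value of joint cap_turn between 1.27 and 1.87 rad and contact force between the fingers and vent_cap above 2 N and horizontal distance between the grasp point and vent_cap below 0.02 m and z of the grasp point in the frame of vent_cap below 0.046 m and velocity of joint cap_turn between -0.1 and 0.1 rad/s); the arm keeps its last pose, push and grip.
It fails at once if the cover is dropped: let go over the chamber with its plate more than 20 mm above the rim (horizontal distance between cover_seat and chamber_rim below 0.08 m and z of cover_seat in the frame of chamber_rim above 0.02 m and contact force between the fingers and cover below 0.05 N).
It fails at once if another thing on the bench is shifted by more than 30 mm (distance of any of sample_cutter, stopwatch, blue_sensor, tweezers from where it was at the start of the episode above 0.03 m).
It also fails if it takes over 67 s, if anything falls off the work surface, if the arm or the gripper's body presses on something with over 40 N, if the wrist force passes 120 N, or if a joint passes its speed limit or range.

### The arm

A 6-joint arm with a two-finger parallel gripper is mounted at the origin on a cart in front of the work surface, level with it; the furniture and walls round the work are solid. World frame = base frame: x ahead of the robot, y to its left, z up, the work surface at z = 0. Lengths are in mm, angles in rad, forces in N, time in s.
With the tool pointing down it reaches from about 300 to 775 mm from the base axis. Payload 14.6 kg.
Tool frame: the origin (TCP) lies between the finger pads, 19 mm behind the fingertips; this is the grasp point; z points along the fingers, y is the line along which they close (so a half turn about z gives the same grasp; the last joint's range is limited). The gripper opens to 94 mm and grips with 3 to 60 N. Pads are 16 mm wide; open, the fingers measure 119 mm over their backs; the gripper's body (75 mm by 177 mm) begins 78 mm behind the grasp point.
Start: joints at [-1.378, 0.3, 1.521, -0, 1.321, -0.067], TCP at [141.281, -531.535, 224.246] pointing down, gripper open.
Joint ranges: [-3.03, 3.03], [-0.79, 2.21], [0.23, 2.52], [-1.04, 4.18], [0, 3.07], [-2.55, 2.55]. Speed limits (rad/s): [2.22, 2.22, 2.57, 3.14, 3.14, 3.14].

### API

Orientations are given as [roll, pitch, yaw] about the fixed x, y, z axes, in that order (R = Rz(yaw) Ry(pitch) Rx(roll)).
In Python, from cell import manip gives the robot as it stands.
- The arm moves only by the tool jog_arm, never from a script. Its argument "series" is a list of rows, each a list of 7 numbers: the shift along the world's x, y, z as a fraction of full scale, then the turn, a rotation vector about the world's x, y, z as a fraction of full scale, then the closure, from 0 (fully open) to 1 (shut). In form: [[dx, dy, dz, wx, wy, wz, fingers], ...]. A call has 1 to 8 rows; each row is the pose to reach, as a shift and turn from the pose commanded when the call began; what a row does not reach only later rows make up. Full scale, the value 1, is 120 mm for a shift and 90 degrees for a turn. A row lasts 1/12 s, in which the tool goes at most 41.7 mm and 7.16 degrees, less where a joint would pass 70% of its speed; a pose out of reach is approached as far as the arm can. A call with a number of a shift or a turn outside -1 to 1 is refused whole. A call with a gripper value outside its range is refused whole. The fingers move at their own pace and stop on an object; "grip_force" is the grip in N (left out, the last holds). Time passes only in rows, so rows that repeat a pose let the fingers close. It gives the time, the measured TCP pose, the force, the opening and the grip force at its end, in the units of the state.
- manip.read_state(): the state, without advancing time (a new reading comes with each control period).
- manip.camera(name): name is "scene" or "top" or "wrist"; returns a dict with "frame" (480x640x3 uint8, red, green, blue), "vfov" (degrees; the focal length in pixels is half the picture's height over the tangent of half this angle, whatever the lens; pixels are square), "cx", "cy" (the principal point, pixels), "k1" (the pictures are not rectified: a ray, as slopes to the right and down, at radius r is drawn at 1 + k1 r^2 times it, then the intrinsics apply), "R" (3x3) and "t" (3): a world point X has camera coordinates R X + t; the wrist camera has in their place "hand_eye" (4x4, takes a point from camera to tool coordinates, whose origin is the TCP and whose axes are the flange's). Camera axes: x right, y down, z forward; pixel columns grow to the right and rows downward; lengths in mm; the calibration is good to about 2 mm. A picture is of the moment at which its call begins: read the wrist's pose just before it. There is no depth.
- manip.sign_off(): hands the job in; it is judged then, once.
The state is a dict: "clock": time; "joints": joint angles; "qd": joint speeds; "effort": joint torques, N m; "eef_pos": TCP position; "eef_rot": TCP orientation; "wrist_force": force on the tool from outside, world axes, zero at the start; "moment": the same for the moment, N m; "finger_gap": finger opening in mm; "finger_force": force on a finger pad.
Only numpy, scipy, OpenCV 4.12 (cv2) and the standard library are available. Lean on these libraries where they do the work, as an engineer would, in place of code of your own. Each camera call takes 0.05 s, during which the arm holds its last target. There are 200 camera calls.

## Working session

There is one attempt and no reset: what is moved stays moved. The work goes in short steps, Python scripts to look and compute and a tool call to move; the robot and the scene stay as the last step left them, time stands still between calls to the robot, and variables do not carry over. Pictures are saved under pics/ and viewed, at most 10 in all, crops included, and the job is handed in when it is done.

Besides the shell and the picture viewer there is one more tool, called after ">>>" as name([rows], argument=value, ...), one row to a line, values as JSON. jog_arm: Moves the arm, as the interface text tells. Its arguments: {"type":"object","properties":{"series":{"type":"array"},"grip_force":{"type":"number"}},"required":["series"]}

```bash
mkdir -p pics; ls
cat > h.py <<'E'
import numpy as np, cv2
from cell import manip
from scipy.spatial.transform import Rotation as Ro
def snap(n,fn=None):
    s=manip.read_state(); c=manip.camera(n)
    if fn: cv2.imwrite('pics/'+fn,c['frame'][:,:,::-1])
    if 'hand_eye' in c:
        T=np.eye(4); T[:3,:3]=Ro.from_euler('xyz',s['eef_rot']).as_matrix(); T[:3,3]=s['eef_pos']
        M=np.linalg.inv(T@np.array(c['hand_eye'])); c['R']=M[:3,:3]; c['t']=M[:3,3]
    c['f']=240/np.tan(np.radians(c['vfov'])/2)
    return c
def save(c,fn): np.savez(fn,**{k:c[k] for k in ('frame','R','t','f','cx','cy','k1')})
def ray(c,u,v):
    d=np.array([(u-c['cx'])/c['f'],(v-c['cy'])/c['f']]); p=d.copy()
    for _ in range(20): p=d/(1+c['k1']*(p@p))
    R=np.array(c['R']); o=-R.T@np.array(c['t']); return o,R.T@np.array([*p,1])
def onz(c,u,v,z):
    o,d=ray(c,u,v); return o+d*(z-o[2])/d[2]
def proj(c,X):
    q=np.array(c['R'])@np.array(X,float)+np.array(c['t']); p=q[:2]/q[2]; p=p*(1+c['k1']*(p@p)); return c['f']*p+[c['cx'],c['cy']]
E
python3 - <<'E'
from h import *
print(manip.read_state())
for n in('top','scene'):
    c=snap(n,n+'0.png'); save(c,n+'0.npz'); print(n,c['f'],c['k1'],-np.array(c['R']).T@np.array(c['t']))
E
```

```text
pics
{'clock': 0.0, 'joints': array([-1.37761354e+00,  3.00466669e-01,  1.52160988e+00,  3.00647427e-05,
        1.32070999e+00, -6.66239850e-02]), 'qd': array([ 5.14686189e-04,  1.05288703e-03,  8.69986961e-05, -4.43785348e-04,
       -2.75341226e-04, -3.24852671e-06]), 'effort': array([ 1.79240364e-03, -5.31804729e+01, -3.52733696e+01,  7.08770379e-02,
        2.44704355e-02, -8.73143358e-05]), 'eef_pos': array([ 141.23404838, -531.29321263,  223.67656899]), 'eef_rot': array([-3.14040335e+00, -1.08538764e-04,  2.59799249e-01]), 'wrist_force': array([ 0.66758544,  0.40475179, -0.18417112]), 'moment': array([-0.001521  , -0.02681091, -0.06114898]), 'finger_force': 0.0, 'finger_gap': 94.16683931751693}
top 473.2200142771732 -0.12490629986192694 [ 240.3933947   184.89234591 1654.2071879 ]
scene 596.0799366892388 -0.11455424383339066 [-976.43364067 -823.955368   1122.5169704 ]
```

View pics/top0.png

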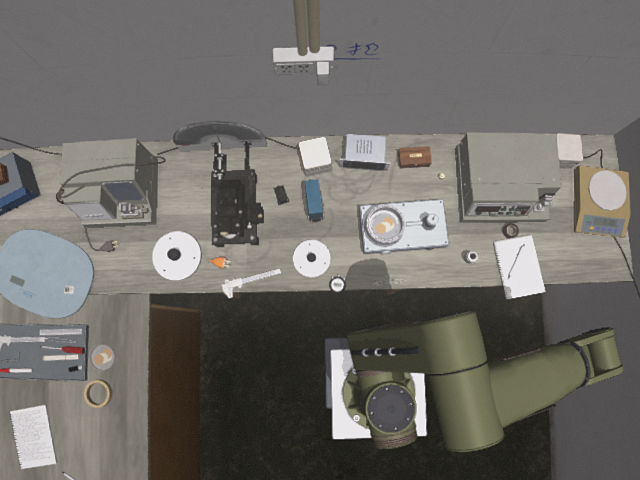

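View pics/scene0.png

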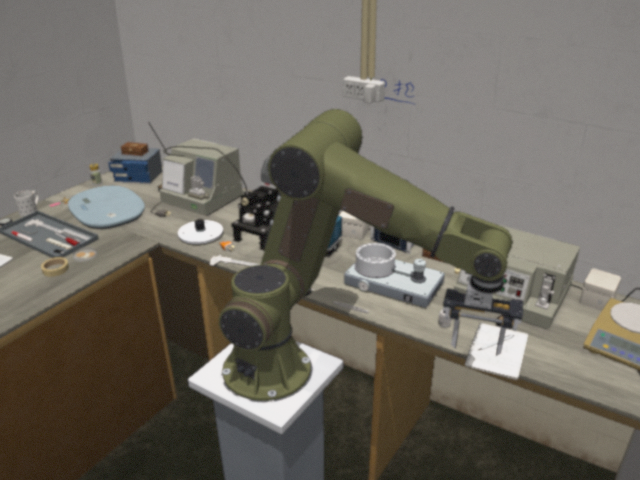

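The top picture shows the dryer at about (404,227), with the chamber at (385,224) and the cap at (430,221). There are two covers: one at (311,258), about 38 px across (≈132 mm), and a larger one at (177,256), about 49 px. I'll zoom in.

Run:
```python
from h import *
f=np.load('top0.npz')['frame'][:,:,::-1]
cv2.imwrite('pics/crop.png',cv2.resize(f[190:300,285:455],None,fx=4.7,fy=4.7,interpolation=cv2.INTER_CUBIC))
```

```text
(no output)
```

View pics/crop.png

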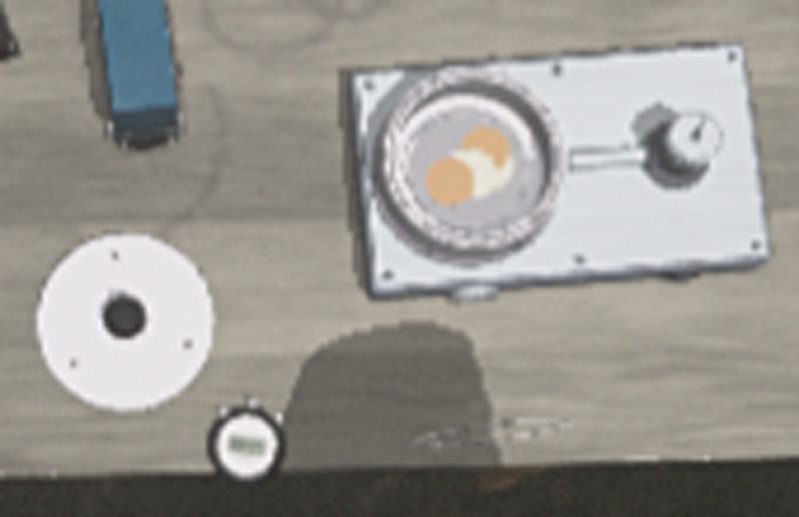

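Run:
```python
from h import *
c=np.load('top0.npz')
P=lambda x,y,z:onz(c,285+(x+.5)/4.7-.5,190+(y+.5)/4.7-.5,z).round(1)
print('plate',P(126,321,16),'knob',P(125,316,48))
print('chamb',P(471,163,108),'cap',P(697,138,119))
for q in((352,72),(740,45),(770,262),(372,298)): print(P(*q,50))
o=lambda u,v,z:onz(c,u,v,z).round(0)
print('watch',P(247,445,10),'sensor end',P(145,130,100))
print('cutter',o(472,256,58),'otherTop',o(508,231,58), 'sensor', o(315,213,118),o(315,182,118),'white',o(368,140,60),'cal',o(252,280,5))
```

```text
plate [468.2 218.8  16. ] knob [467.4 218.8  48. ]
chamb [563.4 -30.4 108. ] cap [ 576.  -191.3  119. ]
[646.4  46.9  50. ]
[ 661.8 -245.6   50. ]
[ 496.6 -256.8   50. ]
[476.5  38.4  50. ]
watch [374.6 131.1  10. ] sensor end [594.2 201.  100. ]
cutter [ 456. -335.   58.] otherTop [ 541. -471.   58.] sensor [605. 202. 118.] [712. 200. 118.] white [883.   8.  60.] cal [396. 429.   5.]
```

>>> jog_arm([
  [0.3, 0.3, 0.2, 0, 0, 0, 0],
  [0.6, 0.6, 0.4, 0, 0, 0, 0],
  [0.9, 0.9, 0.6, 0, 0, 0, 0],
  [1, 1, 0.6, 0, 0, 0, 0],
  [1, 1, 0.6, 0, 0, 0, 0],
])

```text
clock: 0.52
eef_pos: [263.6, -409.2, 298.2]
eef_rot: [3.14, -0.001, 0.262]
wrist_force: [-0.1, -0.8, -0.2]
finger_gap: 93.8
finger_force: 0.0
```

>>> jog_arm([
  [0.3, 0.3, 0, 0, 0, 0, 0],
  [0.6, 0.6, 0, 0, 0, 0, 0],
  [0.9, 0.9, 0, 0, 0, 0, 0],
  [1, 1, 0, 0, 0, 0, 0],
  [1, 1, 0, 0, 0, 0, 0],
])

```text
clock: 0.93
eef_pos: [384.5, -287.4, 296.1]
eef_rot: [-3.141, -0.001, 0.264]
wrist_force: [-0.2, -0.8, 0.3]
finger_gap: 93.8
finger_force: 0.0
```

>>> jog_arm([
  [0.3, 0.3, 0, 0, 0, 0, 0],
  [0.6, 0.6, 0, 0, 0, 0, 0],
  [0.9, 0.9, 0, 0, 0, 0, 0],
  [1, 1, 0, 0, 0, 0, 0],
  [1, 1, 0, 0, 0, 0, 0],
])

```text
clock: 1.35
eef_pos: [504.1, -167.5, 295.5]
eef_rot: [-3.14, 0.0, 0.264]
wrist_force: [-1.1, -0.5, -0.8]
finger_gap: 94.2
finger_force: 0.0
```

>>> jog_arm([
  [0, 0.3, 0, 0, 0, 0, 0],
  [0, 0.6, 0, 0, 0, 0, 0],
  [0, 0.8, 0, 0, 0, 0, 0],
  [0, 0.8, 0, 0, 0, 0, 0],
  [0, 0.8, 0, 0, 0, 0, 0],
])

```text
clock: 1.77
eef_pos: [501.2, -75.0, 296.2]
eef_rot: [3.142, 0.0, 0.262]
wrist_force: [-0.2, -0.6, 0.9]
finger_gap: 94.0
finger_force: 0.0
```

Run:
```python
from h import *
s=manip.read_state();print(s)
c=snap('wrist','w1.png');save(c,'w1.npz');print(c['f'],c['k1'],proj(c,[565,-31,108]),proj(c,[575,-190,119]),c['hand_eye'])
```

```text
{'clock': 1.7667, 'joints': array([-2.20781070e-01,  1.55488856e-01,  1.53097935e+00, -1.58051806e-04,
        1.45533563e+00,  1.08831932e+00]), 'qd': array([-0.03937704,  0.00927425, -0.00867327, -0.00197451, -0.00092597,
       -0.01293016]), 'effort': array([ 2.21374378e+00, -4.66464257e+01, -3.64090955e+01,  1.75766931e-01,
       -3.45570710e-02,  3.13655175e-01]), 'eef_pos': array([501.16687913, -75.01175834, 296.17294143]), 'eef_rot': array([3.14155156e+00, 2.59913045e-04, 2.61714156e-01]), 'wrist_force': array([-0.19685317, -0.62938627,  0.92257625]), 'moment': array([-0.00647227, -0.00935276, -0.01149619]), 'finger_force': 0.0, 'finger_gap': 93.99398510654737}
426.2950244703811 -0.08796652139776996 [288.84316449 125.00638235] [484.29992846 167.05718151] [[-5.02020866e-04 -9.57953422e-01 -2.86923314e-01  8.43309675e+01]
 [ 9.99999874e-01 -4.77358509e-04 -1.55907809e-04  8.77769718e-01]
 [ 1.23871339e-05 -2.86923356e-01  9.57953541e-01 -1.60412114e+02]
 [ 0.00000000e+00  0.00000000e+00  0.00000000e+00  1.00000000e+00]]
```

View pics/w1.png

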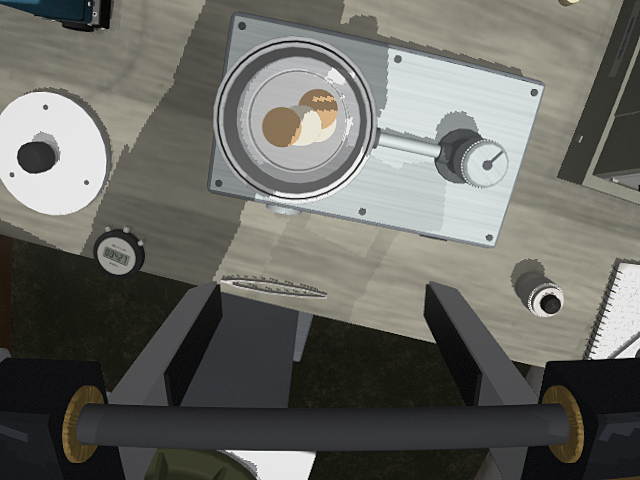

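The wrist picture shows the rim centre at about (296,118) and the cap top at (486,163), with its scribed line ending near (500,153). The housing corners are at (234,13), (545,82), (496,245) and (208,190). The correct cover is at (50,152).

Run:
```python
from h import *
from scipy.optimize import least_squares
c=np.load('w1.npz')
circ=lambda X,Y,z,r:np.array([proj(c,[X+r*np.cos(a),Y+r*np.sin(a),z]) for a in np.linspace(0,6.28,60)])
def cen(X,Y,z,r):
    p=circ(X,Y,z,r); return (p.min(0)+p.max(0))/2
C=[(85,150),(85,-150),(-85,-150),(-85,150)]; px=[(234,13),(545,82),(496,245),(208,190)]
def W(p,l,z): cs,sn=np.cos(p[2]),np.sin(p[2]); return [p[0]+cs*l[0]-sn*l[1],p[1]+sn*l[0]+cs*l[1],z]
def res(p):
    r=[proj(c,W(p,l,50))-q for l,q in zip(C,px)]
    a=W(p,(0,72),108); b=W(p,(0,-85),119.5)
    r+= [2*(cen(*a,66)-[295.5,118]),2*(cen(*b,20)-[486,163.5])]
    return np.concatenate(r)
s=least_squares(res,[570,-104,.06]); p=s.x
print(p,s.fun.round(1)); a=W(p,(0,72),108);b=W(p,(0,-85),119.5);print(a,b)
q=circ(*a,66);print(q.min(0),q.max(0)); q=circ(*b,20);print(q.min(0),q.max(0))
l=onz(c,500,153,119.5)-onz(c,487,164,119.5); print('line ang',np.arctan2(l[1],l[0]),'rel -x', (np.arctan2(l[1],l[0])-p[2]-np.pi)%6.283)
print('knob',onz(c,36,157,48),'plate',onz(c,50,152,16))
```

```text
[ 5.72855267e+02 -1.06581565e+02  6.29304247e-02] [-4.6 -5.8  5.4 -1.8  1.4  5.5 -4.2  3.  -1.7  1.3  2.8 -0.2]
[np.float64(568.3272665947466), np.float64(-34.72408628587189), 108] [np.float64(578.2008233130933), np.float64(-191.41331015825438), 119.5]
[211.8947753  34.0154219] [377.40922443 203.32308545]
[462.90025737 138.31464506] [511.90526411 188.51595819]
line ang -0.5724389107108943 rel -x 2.5060380110479255
knob [471.26248931 210.26072778  48.        ] plate [471.652772   215.64652273  16.        ]
```

>>> jog_arm([
  [0, 0.3, 0, 0, 0, -0.05, 0],
  [0, 0.6, 0, 0, 0, -0.1, 0],
  [0, 0.9, 0, 0, 0, -0.16, 0],
  [0, 1, 0, 0, 0, -0.16, 0],
  [0, 1, 0, 0, 0, -0.16, 0],
])

```text
clock: 2.23
eef_pos: [501.4, 45.5, 296.1]
eef_rot: [-3.142, 0.0, 0.011]
wrist_force: [0.1, -1.1, -0.3]
finger_gap: 94.0
finger_force: 0.0
```

>>> jog_arm([
  [-0.3, 0.3, 0, 0, 0, 0, 0],
  [-0.5, 0.6, 0, 0, 0, 0, 0],
  [-0.75, 0.9, 0, 0, 0, 0, 0],
  [-0.75, 1, 0, 0, 0, 0, 0],
  [-0.75, 1, 0, 0, 0, 0, 0],
])

```text
clock: 2.65
eef_pos: [410.2, 165.8, 296.6]
eef_rot: [-3.141, -0.001, 0.012]
wrist_force: [1.3, -0.8, -0.5]
finger_gap: 93.9
finger_force: 0.0
```

Run:
```python
from h import *
s=manip.read_state();print(s['eef_pos'],s['eef_rot'],s['joints'])
c=snap('wrist','w2.png');save(c,'w2.npz');print(proj(c,[468,219,48]),proj(c,[468,219,16]))
```

```text
[410.20983956 165.8082041  296.60579641] [-3.14106140e+00 -6.17554097e-04  1.19971145e-02] [3.01119133e-01 4.62317050e-03 1.69249920e+00 3.35844492e-04
 1.44372690e+00 1.85987574e+00]
[266.26115084 139.30726102] [270.29288653 137.25074744]
```

View pics/w2.png

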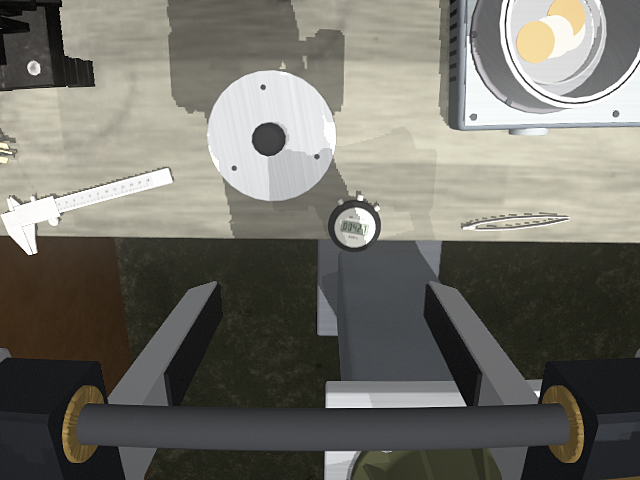

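The wrist picture shows the cover plate spanning u 207–336 and v 70–201, centred at (271.5,135.5), with the knob at (269,139).

Run:
```python
from h import *
c=np.load('w2.npz')
print(onz(c,269,139,48),onz(c,271.5,135.5,16)); print(proj(c,[568,-35,108]))
```

```text
[468.30187674 216.40486675  48.        ] [469.75706145 217.74028383  16.        ]
[579.92307293  23.08036038]
```

>>> jog_arm([
  [0.25, 0.22, -0.3, 0, 0, 0, 0],
  [0.49, 0.43, -0.6, 0, 0, 0, 0],
  [0.49, 0.43, -0.9, 0, 0, 0, 0],
  [0.49, 0.43, -1, 0, 0, 0, 0],
  [0.49, 0.43, -1, 0, 0, 0, 0],
])

```text
clock: 3.12
eef_pos: [469.6, 213.7, 170.8]
eef_rot: [3.138, 0.008, 0.008]
wrist_force: [-0.2, -0.0, -1.3]
finger_gap: 94.3
finger_force: 0.0
```

>>> jog_arm([
  [0, 0, -0.25, 0, 0, 0, 0.3],
  [0, 0, -0.5, 0, 0, 0, 0.3],
  [0, 0, -0.75, 0, 0, 0, 0.3],
  [0, 0, -1, 0, 0, 0, 0.3],
  [0, 0, -1, 0, 0, 0, 0.3],
  [0, 0, -1, 0, 0, 0, 0.3],
])

```text
clock: 3.62
eef_pos: [470.8, 214.9, 57.2]
eef_rot: [3.141, 0.001, 0.008]
wrist_force: [0.1, 0.1, 0.6]
finger_gap: 66.0
finger_force: 0.0
```

Run:
```python
from h import *
s=manip.read_state();print(s['eef_pos'],s['eef_rot'])
c=snap('wrist','w3.png');save(c,'w3.npz');print(proj(c,[468.7,217.2,48]))
```

```text
[470.84389543 214.86163594  57.22399604] [3.14118760e+00 7.10667992e-04 7.63582029e-03]
[315.61639356 314.98899474]
```

View pics/w3.png

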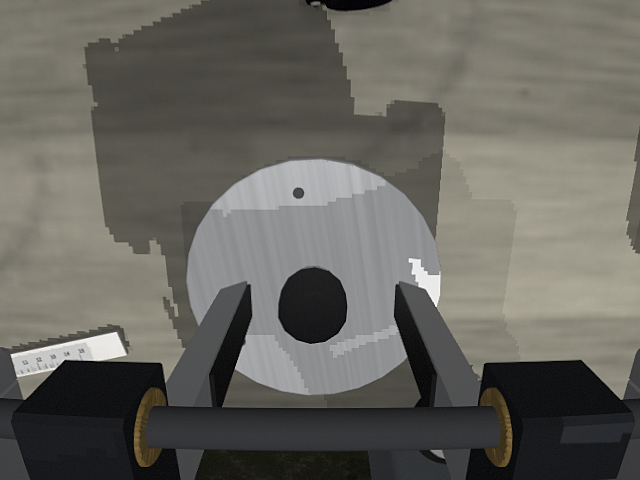

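The knob is at about (313,305). The plate edges are at u=187 and u=441, with the top at v=158.

Run:
```python
from h import *
c=np.load('w3.npz')
def bb(X,Y,z,r):
    p=np.array([proj(c,[X+r*np.cos(a),Y+r*np.sin(a),z]) for a in np.linspace(0,6.28,90)]); return p.min(0),p.max(0)
for X in(468,471,474):print(X,bb(X,217.2,16,66),bb(X,217.2,48,16))
```

```text
468 (array([188.36929708, 157.31299086]), array([444.90394314, 395.05624477])) (array([279.38118236, 282.91301165]), array([351.85721206, 348.06222484]))
471 (array([187.85648611, 150.85649222]), array([445.45198204, 390.62358402])) (array([279.21057846, 276.42187412]), array([352.05451514, 342.26479187]))
474 (array([187.34354427, 144.35441986]), array([446.00083574, 386.14879241])) (array([279.0399014 , 269.86402424]), array([352.25269849, 336.40399703]))
```

>>> jog_arm([
  [-0.023, 0.03, -0.142, 0, 0, 0, 0.3],
  [-0.023, 0.03, -0.142, 0, 0, 0, 0.3],
  [-0.023, 0.03, -0.142, 0, 0, 0, 1],
  [-0.023, 0.03, -0.142, 0, 0, 0, 1],
  [-0.023, 0.03, -0.142, 0, 0, 0, 1],
  [-0.023, 0.03, -0.142, 0, 0, 0, 1],
  [-0.023, 0.03, -0.142, 0, 0, 0, 1],
  [-0.023, 0.03, -0.142, 0, 0, 0, 1],
], grip_force=35)

```text
clock: 4.33
eef_pos: [467.5, 219.6, 39.6]
eef_rot: [-3.142, -0.0, 0.009]
wrist_force: [-0.5, -0.5, 4.2]
finger_gap: 31.8
finger_force: 35.0
```

>>> jog_arm([
  [0, 0, 0.03, 0, 0, 0, 1],
  [0, 0, 0.1, 0, 0, 0, 1],
  [0, 0, 0.25, 0, 0, 0, 1],
  [0, 0, 0.5, 0, 0, 0, 1],
  [0, 0, 0.8, 0, 0, 0, 1],
  [0, 0, 1, 0, 0, 0, 1],
  [0, 0, 1, 0, 0, 0, 1],
  [0, 0, 1, 0, 0, 0, 1],
])

```text
clock: 5.0
eef_pos: [467.4, 219.7, 159.8]
eef_rot: [-3.141, -0.001, 0.009]
wrist_force: [-0.6, -0.7, -5.4]
finger_gap: 31.1
finger_force: 35.0
```

>>> jog_arm([
  [0, -0.1, 0.2, 0, 0, 0, 1],
  [0.1, -0.3, 0.5, 0, 0, 0, 1],
  [0.3, -0.6, 0.8, 0, 0, 0, 1],
  [0.5, -0.9, 0.8, 0, 0, 0, 1],
  [0.5, -1, 0.8, 0, 0, 0, 1],
  [0.5, -1, 0.8, 0, 0, 0, 1],
  [0.5, -1, 0.8, 0, 0, 0, 1],
])

```text
clock: 5.58
eef_pos: [527.1, 98.5, 252.9]
eef_rot: [3.141, 0.004, 0.006]
wrist_force: [0.3, 1.0, -4.0]
finger_gap: 31.1
finger_force: 35.0
```

Run:
```python
from h import *
s=manip.read_state();print(s['eef_pos'],s['eef_rot'])
c=snap('wrist','w4.png');save(c,'w4.npz');print(proj(c,[567,-34,108]))
```

```text
[527.10081184  98.46651818 252.91965351] [3.14127231 0.00367748 0.00611684]
[503.44868302 175.92691484]
```

View pics/w4.png

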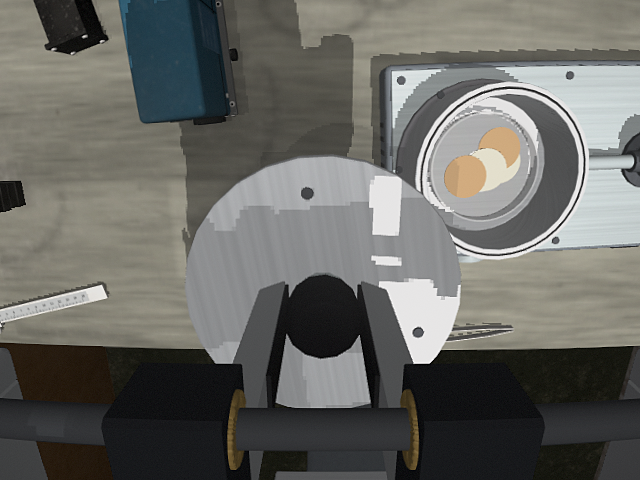

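The rim's outer edge runs to u=589 on the right, v=81 at the top and v=260 at the bottom. The held plate runs u 187–461 with its top at v=156.

Run:
```python
from h import *
c=np.load('w4.npz')
def bb(X,Y,z,r):
    p=np.array([proj(c,[X+r*np.cos(a),Y+r*np.sin(a),z]) for a in np.linspace(0,6.28,90)]); return np.r_[p.min(0),p.max(0)].round(1)
for P in((567,-34),(570,-34),(567,-31)):print(P,bb(*P,108,66))
for P in((527,98.5),(530,98.5),(527,101.5)):print(P,bb(*P,253-24,66))
# refine rim: sub-pixel radial edge fit
from scipy.optimize import least_squares
g=cv2.GaussianBlur(cv2.cvtColor(c['frame'],cv2.COLOR_RGB2GRAY),(3,3),0).astype(np.float32)
f1=np.load('w1.npz')
def fit(c,x0,z,r,angs):
    g=cv2.GaussianBlur(cv2.cvtColor(c['frame'],cv2.COLOR_RGB2GRAY),(3,3),0).astype(np.float32)
    def sc(p):
        q=lambda rr:np.array([proj(c,[p[0]+rr*np.cos(a),p[1]+rr*np.sin(a),z]) for a in angs],np.float32)
        s=lambda rr:cv2.remap(g,*[k.reshape(1,-1) for k in q(rr).T.copy()],cv2.INTER_LINEAR)[0]
        return np.mean(np.abs(s(r-1.2)-s(r+1.2)))
    b=max(((sc((x0[0]+i,x0[1]+j)),x0[0]+i,x0[1]+j) for i in np.arange(-7,7.1,.5) for j in np.arange(-7,7.1,.5)))
    return b
al=np.linspace(0,2*np.pi,120)
print('w1',fit(f1,(567,-34),108,66,al),fit(f1,(567,-34),108,57,al))
print('w4',fit(c,(567,-34),108,66,np.linspace(-3,0.9,80)),fit(c,(567,-34),108,57,np.linspace(-3,0.9,80)))
print('w1cap',fit(f1,(577,-190),119,20,al))
print('cover',fit(c,(527,98.5),229,66,np.linspace(-1.5,1.5,80)))
```

```text
Still running in the background as job /tmp/bash_jobs.1000/15bc22d1360f (pid 841). You'll get a notice when it ends.
```

```bash
kill -- -$(cat /tmp/bash_jobs.1000/15bc22d1360f/pid)
cat > fit.py <<'E'
from h import *
def fit(c,x0,z,r,angs):
    g=cv2.GaussianBlur(cv2.cvtColor(c['frame'],cv2.COLOR_RGB2GRAY),(3,3),0).astype(np.float32)
    u=np.c_[np.cos(angs),np.sin(angs),0*angs]
    def s(p,rr):
        q=(np.array([p[0],p[1],z])+rr*u)@c['R'].T+c['t']; q=q[:,:2]/q[:,2:]; q=q*(1+c['k1']*(q**2).sum(1,keepdims=True))
        q=(c['f']*q+[c['cx'],c['cy']]).astype(np.float32)
        return cv2.remap(g,q[None,:,0].copy(),q[None,:,1].copy(),cv2.INTER_LINEAR)[0]
    return tuple(np.round(max((np.mean(np.abs(s(p,r-1.2)-s(p,r+1.2))),*p) for p in ((x0[0]+i,x0[1]+j) for i in np.arange(-7,7.1,.5) for j in np.arange(-7,7.1,.5))),1))
E
timeout 60 python3 - <<'E'
from fit import *
c=dict(np.load('w4.npz'));f1=dict(np.load('w1.npz'))
def bb(X,Y,z,r):
    p=np.array([proj(c,[X+r*np.cos(a),Y+r*np.sin(a),z]) for a in np.linspace(0,6.28,90)]); return np.r_[p.min(0),p.max(0)].round(1)
for P in((567,-34),(570,-34),(567,-31)):print(P,bb(*P,108,66))
for P in((527,98.5),(530,98.5),(527,101.5)):print(P,bb(*P,229,66))
al=np.linspace(0,2*np.pi,120); h=np.linspace(-3,0.9,80)
print('w1',fit(f1,(567,-34),108,66,al),fit(f1,(567,-34),108,57,al))
print('w4',fit(c,(567,-34),108,66,h),fit(c,(567,-34),108,57,h))
print('w1cap',fit(f1,(577,-190),119,20,al))
print('cover',fit(c,(527,98.5),229,66,np.linspace(-1.5,1.5,80)))
E
```

```text
(567, -34) [414.   81.5 589.4 261. ]
(570, -34) [414.2  77.  590.  257.4]
(567, -31) [409.8  81.4 585.6 261. ]
(527, 98.5) [181.8 155.1 460.2 411.2]
(530, 98.5) [181.2 148.  460.9 406.5]
(527, 101.5) [175.6 155.1 454.  411.2]
w1 (np.float64(46.7), np.float64(564.0), np.float64(-35.0)) (np.float64(93.0), np.float64(568.0), np.float64(-35.0))
w4 (np.float64(84.9), np.float64(566.0), np.float64(-31.0)) (np.float64(115.4), np.float64(568.0), np.float64(-34.0))
w1cap (np.float64(44.7), np.float64(577.5), np.float64(-189.5))
cover (np.float64(64.7), np.float64(527.0), np.float64(96.5))
```

>>> jog_arm([
  [0.1, -0.25, 0, 0, 0, 0, 1],
  [0.2, -0.5, 0, 0, 0, 0, 1],
  [0.337, -0.75, 0, 0, 0, 0, 1],
  [0.337, -1, 0, 0, 0, 0, 1],
  [0.337, -1, 0, 0, 0, 0, 1],
])

```text
clock: 6.05
eef_pos: [567.6, -23.5, 253.3]
eef_rot: [3.141, 0.003, 0.006]
wrist_force: [-0.4, 0.2, -4.8]
finger_gap: 31.2
finger_force: 35.0
```

>>> jog_arm([
  [0, -0.09, -0.2, 0, 0, 0, 1],
  [0, -0.09, -0.4, 0, 0, 0, 1],
  [0, -0.09, -0.6, 0, 0, 0, 1],
  [0, -0.09, -0.67, 0, 0, 0, 1],
  [0, -0.09, -0.67, 0, 0, 0, 1],
  [0, -0.09, -0.67, 0, 0, 0, 1],
  [0, -0.09, -0.67, 0, 0, 0, 1],
])

```text
clock: 6.63
eef_pos: [568.3, -30.7, 176.2]
eef_rot: [3.141, -0.002, 0.009]
wrist_force: [0.4, 1.1, -5.2]
finger_gap: 30.9
finger_force: 35.0
```

```bash
timeout 60 python3 - <<'E'
from fit import *
for i in range(3):
    s=manip.read_state();c=snap('wrist','w5.png');p=s['eef_pos'];print(s['eef_pos'],s['eef_rot'])
    print('cover',fit(c,p,p[2]-24,66,np.linspace(-1.2,1.2,80)))
E
```

```text
[568.31782511 -30.68538569 176.21080619] [ 3.14139896e+00 -1.91709265e-03  9.10521796e-03]
cover (np.float64(55.8), np.float64(567.3), np.float64(-31.2))
[568.33664427 -30.8207908  176.2834662 ] [ 3.14135323e+00 -2.19903242e-03  8.98279024e-03]
cover (np.float64(55.7), np.float64(567.3), np.float64(-31.3))
[568.25852197 -30.92802269 176.1502521 ] [ 3.14134949e+00 -2.05746360e-03  8.84421537e-03]
cover (np.float64(55.6), np.float64(567.3), np.float64(-31.4))
```

>>> jog_arm([
  [0, -0.021, -0.07, 0, 0, 0, 1],
  [0, -0.021, -0.14, 0, 0, 0, 1],
  [0, -0.021, -0.2, 0, 0, 0, 1],
  [0, -0.021, -0.23, 0, 0, 0, 1],
  [0, -0.021, -0.25, 0, 0, 0, 1],
  [0, -0.021, -0.26, 0, 0, 0, 1],
  [0, -0.021, -0.26, 0, 0, 0, 1],
])

```text
clock: 7.37
eef_pos: [567.8, -33.6, 143.4]
eef_rot: [-3.142, 0.0, 0.008]
wrist_force: [0.3, 0.2, -4.3]
finger_gap: 31.3
finger_force: 35.0
```

>>> jog_arm([
  [0, 0, -0.01, 0, 0, 0, 1],
  [0, 0, -0.02, 0, 0, 0, 1],
  [0, 0, -0.03, 0, 0, 0, 1],
  [0, 0, -0.03, 0, 0, 0, 1],
])

```text
clock: 7.7
eef_pos: [567.9, -33.6, 140.6]
eef_rot: [3.142, -0.001, 0.009]
wrist_force: [-3.0, 0.1, 1.2]
finger_gap: 31.5
finger_force: 35.0
```

>>> jog_arm([
  [0, 0, -0.005, 0, 0, 0, 1],
  [0, 0, -0.005, 0, 0, 0, 1],
  [0, 0, -0.005, 0, 0, 0, 1],
], grip_force=5)

```text
clock: 7.95
eef_pos: [568.2, -33.6, 140.4]
eef_rot: [3.141, -0.002, 0.008]
wrist_force: [-2.1, 0.2, 4.7]
finger_gap: 32.1
finger_force: 5.0
```

>>> jog_arm([
  [0, 0, 0, 0, 0, 0, 0.4],
  [0, 0, 0, 0, 0, 0, 0.3],
  [0, 0, 0, 0, 0, 0, 0.3],
  [0, 0, 0, 0, 0, 0, 0.3],
  [0, 0, 0, 0, 0, 0, 0.3],
  [0, 0, 0, 0, 0, 0, 0.3],
])

```text
clock: 8.45
eef_pos: [567.8, -33.7, 139.4]
eef_rot: [3.142, 0.0, 0.008]
wrist_force: [-0.0, -0.1, 0.6]
finger_gap: 65.1
finger_force: 0.0
```

>>> jog_arm([
  [0, 0, 0.2, 0, 0, 0, 0.3],
  [0, 0, 0.4, 0, 0, 0, 0.3],
  [0, 0, 0.7, 0, 0, 0, 0.3],
  [0, 0, 0.95, 0, 0, 0, 0.3],
  [0, 0, 0.95, 0, 0, 0, 0.3],
  [0, 0, 0.95, 0, 0, 0, 0.3],
])

```text
clock: 8.95
eef_pos: [568.2, -33.7, 254.7]
eef_rot: [3.141, -0.003, 0.008]
wrist_force: [-0.5, 0.1, -0.9]
finger_gap: 65.5
finger_force: 0.0
```

```bash
timeout 60 python3 - <<'E'
from fit import *
s=manip.read_state();print(s['eef_pos'],s['eef_rot'],s['joints']);c=snap('wrist','w6.png');save(c,'w6.npz')
print('cover',fit(c,(567.5,-34),117,66,np.linspace(-2,2,80)))
t=snap('top');save(t,'top6.npz')
print('cap pred',proj(c,[577.5,-190,119]))
cv2.imwrite('pics/m6.png',np.vstack([c['frame'][:,:,::-1],]))
E
```

```text
[568.15987836 -33.69298652 254.71070294] [ 3.14121233e+00 -2.83595479e-03  8.48202928e-03] [-1.23580909e-01  3.20092627e-01  1.42367430e+00 -3.62836882e-06
  1.39496438e+00  1.43873456e+00]
cover (np.float64(49.6), np.float64(567.0), np.float64(-34.0))
cap pred [534.54957368 221.57314598]
```

View pics/m6.png

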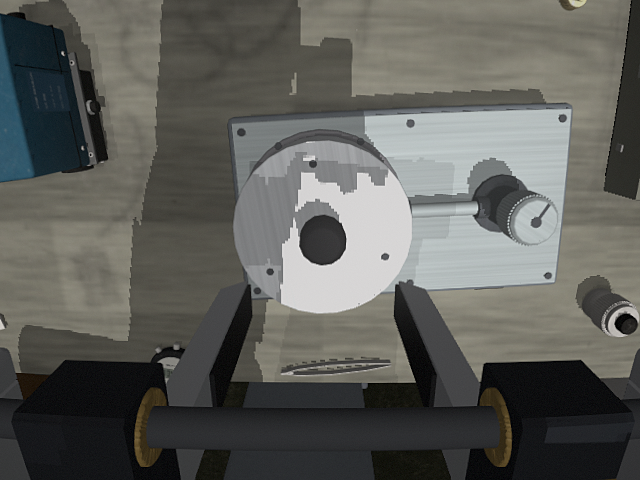

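The cover sits centred on the chamber, spanning u 234–412 and v 135–313. The cap is at (536,222), with its line ending at (548,206). Next I'll go over the cap and pre-rotate the wrist to leave room for turning clockwise.

>>> jog_arm([
  [0.01, -0.13, 0, 0, 0, 0.079, 0.3],
  [0.02, -0.26, 0, 0, 0, 0.158, 0.3],
  [0.04, -0.4, 0, 0, 0, 0.237, 0.3],
  [0.06, -0.55, 0, 0, 0, 0.316, 0.3],
  [0.07, -0.65, 0, 0, 0, 0.395, 0.3],
  [0.078, -0.65, 0, 0, 0, 0.474, 0.3],
  [0.078, -0.65, 0, 0, 0, 0.55, 0.3],
  [0.078, -0.65, 0, 0, 0, 0.6, 0.3],
])

```text
clock: 9.72
eef_pos: [576.7, -111.9, 251.5]
eef_rot: [-3.139, 0.001, 0.957]
wrist_force: [0.0, -0.0, 0.4]
finger_gap: 65.5
finger_force: 0.0
```

>>> jog_arm([
  [0, -0.13, 0, 0, 0, 0.079, 0.3],
  [0, -0.26, 0, 0, 0, 0.158, 0.3],
  [0, -0.4, 0, 0, 0, 0.237, 0.3],
  [0, -0.55, 0, 0, 0, 0.316, 0.3],
  [0, -0.65, 0, 0, 0, 0.395, 0.3],
  [0, -0.65, 0, 0, 0, 0.474, 0.3],
  [0, -0.65, 0, 0, 0, 0.55, 0.3],
  [0, -0.65, 0, 0, 0, 0.55, 0.3],
])

```text
clock: 10.38
eef_pos: [576.7, -189.8, 251.6]
eef_rot: [-3.139, -0.002, 1.82]
wrist_force: [0.3, -0.4, -0.7]
finger_gap: 66.0
finger_force: 0.0
```

```bash
timeout 60 python3 - <<'E'
from fit import *
s=manip.read_state();print(s['eef_pos'],s['eef_rot'],s['joints']);c=snap('wrist','w7.png');save(c,'w7.npz')
al=np.linspace(0,6.28,120)
print('cap',fit(c,(577.5,-190),119,20,al),'rim/cover',fit(c,(567.5,-34),117,66,al))
x,y=proj(c,[577.5,-190,119]).astype(int);print(x,y)
cv2.imwrite('pics/c7.png',cv2.resize(c['frame'][max(0,y-60):y+60,max(0,x-80):x+80,::-1],None,fx=5,fy=5,interpolation=cv2.INTER_CUBIC)); print(max(0,x-80),max(0,y-60))
E
```

```text
[ 576.71102488 -189.77406101  251.64567447] [-3.13940238e+00 -1.61998853e-03  1.82022726e+00] [-3.78232369e-01  4.12616292e-01  1.30590021e+00  2.52367792e-05
  1.42580030e+00 -6.27668758e-01]
cap (np.float64(36.5), np.float64(577.0), np.float64(-189.5)) rim/cover (np.float64(31.2), np.float64(568.0), np.float64(-33.5))
323 231
243 171
```

View pics/c7.png

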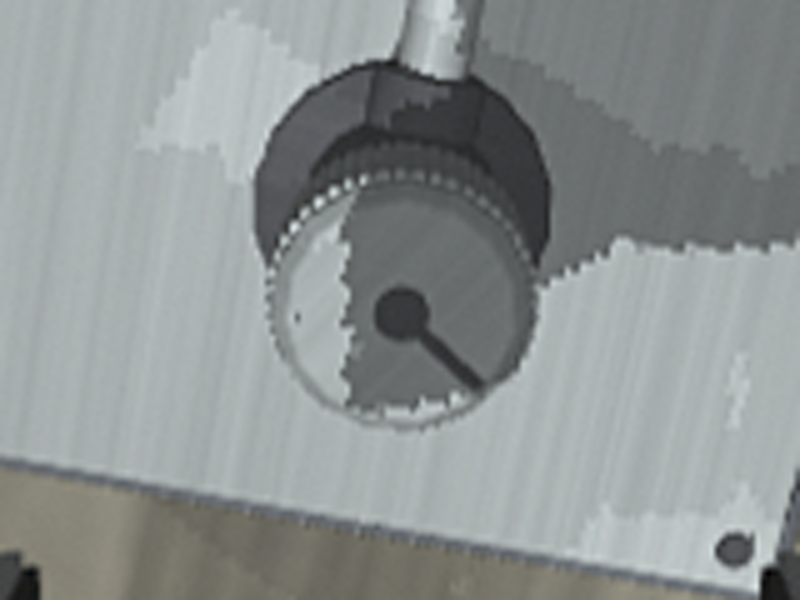

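The crop shows the cap centre at crop pixel (402,313) and the scribed line ending at (485,390). The cap sits under the TCP to within about 1 mm.

>>> jog_arm([
  [0, 0, -0.3, 0, 0, 0, 0.3],
  [0, 0, -0.6, 0, 0, 0, 0.3],
  [0, 0, -0.9, 0, 0, 0, 0.3],
  [0, 0, -0.9, 0, 0, 0, 0.3],
  [0, 0, -0.9, 0, 0, 0, 0.3],
])

```text
clock: 10.85
eef_pos: [576.5, -189.2, 144.4]
eef_rot: [-3.139, -0.002, 1.812]
wrist_force: [1.2, -1.1, 0.1]
finger_gap: 65.5
finger_force: 0.0
```

```bash
timeout 60 python3 - <<'E'
from fit import *
c=dict(np.load('w7.npz'))
l=onz(c,243+485/5,171+390/5,119)-onz(c,243+402/5,171+313/5,119)
cov=np.array([567.7,-33.8]);cap=np.array([577.2,-189.6]);d=cov-cap;yaw=np.arctan2(-d[0],d[1]);print('dryer yaw',yaw,'cap',(np.arctan2(l[1],l[0])-yaw-np.pi)%6.283)
s=manip.read_state();print(s['eef_pos'],s['eef_rot'])
E
```

```text
dryer yaw 0.060900208277987984 cap 2.5621684855078426
[ 576.53608275 -189.24057892  144.43414614] [-3.13866764e+00 -2.07899625e-03  1.81209014e+00]
```

>>> jog_arm([
  [0.005, -0.003, -0.2, 0, 0, 0, 0.3],
  [0.005, -0.003, -0.31, 0, 0, 0, 0.3],
  [0.005, -0.003, -0.31, 0, 0, 0, 0.3],
  [0.005, -0.003, -0.31, 0, 0, 0, 1],
  [0.005, -0.003, -0.31, 0, 0, 0, 1],
  [0.005, -0.003, -0.31, 0, 0, 0, 1],
  [0.005, -0.003, -0.31, 0, 0, 0, 1],
  [0.005, -0.003, -0.31, 0, 0, 0, 1],
], grip_force=25)

```text
clock: 11.52
eef_pos: [577.0, -190.5, 109.4]
eef_rot: [-3.14, 0.001, 1.815]
wrist_force: [-11.1, -1.3, 9.9]
finger_gap: 39.7
finger_force: 25.0
```

```bash
python3 -c "
from h import *
s=manip.read_state();print(s)"
```

```text
{'clock': 11.5167, 'joints': array([-0.37862408,  0.538185  ,  1.46383932, -0.00158097,  1.14071278,
       -0.62184037]), 'qd': array([ 0.00103091, -0.0042245 , -0.00210559,  0.01012756, -0.00232635,
        0.00055626]), 'effort': array([ 2.31358007e+00, -5.68685603e+01, -3.16209340e+01,  9.88551043e-01,
       -2.12885655e+00,  2.55852286e-02]), 'eef_pos': array([ 577.018033  , -190.54791062,  109.39591241]), 'eef_rot': array([-3.13982540e+00,  5.00430650e-04,  1.81467306e+00]), 'wrist_force': array([-11.07594546,  -1.31644721,   9.89928939]), 'moment': array([-0.11910275,  1.96458682,  0.02385591]), 'finger_force': 25.00511795282364, 'finger_gap': 39.67528125596849}
```

>>> jog_arm([
  [-0.01, 0, 0.01, 0, 0, -0.05, 1],
  [-0.01, 0, 0.01, 0, 0, -0.12, 1],
  [-0.01, 0, 0.009, 0, 0, -0.19, 1],
  [-0.01, 0, 0.008, 0, 0, -0.26, 1],
  [-0.01, 0, 0.007, 0, 0, -0.33, 1],
  [-0.01, 0, 0.006, 0, 0, -0.4, 1],
  [-0.01, 0, 0.005, 0, 0, -0.4, 1],
  [-0.01, 0, 0.005, 0, 0, -0.4, 1],
])

```text
clock: 12.18
eef_pos: [576.8, -190.4, 109.2]
eef_rot: [3.14, 0.0, 1.19]
wrist_force: [1.6, -5.3, -3.3]
finger_gap: 39.6
finger_force: 25.0
```

```bash
python3 -c "
from h import *
s=manip.read_state();print(s['wrist_force'],s['moment'],s['eef_rot'],s['eef_pos'],s['joints'][5])"
```

```text
[ 1.56822627 -5.34917279 -3.27534105] [-0.87486958 -0.54830868 -0.00168572] [3.14046967e+00 4.12773021e-04 1.18969507e+00] [ 576.77203845 -190.43078837  109.17887191] 0.0022740472803468915
```

>>> jog_arm([
  [0, -0.005, 0, 0, 0, -0.075, 1],
  [0, -0.005, -0.001, 0, 0, -0.15, 1],
  [0, -0.005, -0.002, 0, 0, -0.225, 1],
  [0, -0.005, -0.003, 0, 0, -0.3, 1],
  [0, -0.005, -0.004, 0, 0, -0.375, 1],
  [0, -0.005, -0.005, 0, 0, -0.45, 1],
  [0, -0.005, -0.006, 0, 0, -0.525, 1],
  [0, -0.005, -0.007, 0, 0, -0.6, 1],
])

```text
clock: 12.85
eef_pos: [576.7, -190.6, 108.3]
eef_rot: [3.141, -0.0, 0.243]
wrist_force: [2.1, -1.3, -2.3]
finger_gap: 39.6
finger_force: 25.0
```

>>> jog_arm([
  [0, 0, -0.001, 0, 0, -0.06, 1],
  [0, 0, -0.002, 0, 0, -0.12, 1],
  [0, 0, -0.003, 0, 0, -0.18, 1],
  [0, 0, -0.004, 0, 0, -0.24, 1],
  [0, 0, -0.005, 0, 0, -0.3, 1],
  [0, 0, -0.006, 0, 0, -0.36, 1],
  [0, 0, -0.006, 0, 0, -0.4, 1],
  [0, 0, -0.006, 0, 0, -0.4, 1],
])

```text
clock: 13.52
eef_pos: [576.7, -190.5, 107.6]
eef_rot: [-3.141, -0.0, -0.384]
wrist_force: [2.1, -0.1, -0.6]
finger_gap: 39.7
finger_force: 25.0
```

```bash
python3 -c "
from h import *
s=manip.read_state();print(s['wrist_force'],s['moment'],s['eef_rot'],s['eef_pos'],s['joints'][5])"
```

```text
[ 2.12746467 -0.05287781 -0.58295683] [-0.11503298 -0.31990906 -0.0453759 ] [-3.14141609e+00 -4.70111124e-04 -3.83535693e-01] [ 576.68545313 -190.54768012  107.61969454] 1.574754683121984
```

>>> jog_arm([
  [0, 0, -0.001, 0, 0, -0.05, 1],
  [0, 0, -0.002, 0, 0, -0.1, 1],
  [0, 0, -0.003, 0, 0, -0.15, 1],
  [0, 0, -0.003, 0, 0, -0.18, 1],
  [0, 0, -0.003, 0, 0, -0.18, 1],
])

```text
clock: 13.93
eef_pos: [576.7, -190.5, 107.3]
eef_rot: [-3.141, -0.0, -0.664]
wrist_force: [0.6, -0.9, 1.4]
finger_gap: 39.2
finger_force: 25.0
```

```bash
python3 -c "
from h import *
s=manip.read_state();print(s['wrist_force'],s['moment'],s['eef_rot'],s['joints'][5])"
```

```text
[ 0.62925866 -0.87164854  1.43037465] [-0.07371258 -0.25405258 -0.00348451] [-3.14125753e+00 -3.83178245e-04 -6.64357079e-01] 1.8556006230970619
```

>>> jog_arm([
  [0, 0, 0, 0, 0, -0.03, 1],
  [0, 0, 0, 0, 0, -0.06, 1],
  [0, 0, 0, 0, 0, -0.06, 1],
])

```text
clock: 14.18
eef_pos: [576.7, -190.5, 107.2]
eef_rot: [-3.141, -0.0, -0.758]
wrist_force: [2.1, 0.6, 0.9]
finger_gap: 39.6
finger_force: 25.0
```

```bash
python3 -c "
from h import *
s=manip.read_state();print(s['wrist_force'],s['moment'],s['eef_rot'],s['joints'][5])"
```

```text
[2.13519956 0.58130099 0.89076977] [ 0.03271864 -0.24697478  0.31023935] [-3.14134570e+00 -3.71036947e-04 -7.57893703e-01] 1.9492226254142087
```

>>> jog_arm([
  [0, 0, 0, 0, 0, -0.03, 1],
  [0, 0, 0, 0, 0, -0.06, 1],
  [0, 0, 0, 0, 0, -0.06, 1],
])

```text
clock: 14.43
eef_pos: [576.5, -190.3, 107.2]
eef_rot: [-3.141, 0.0, -0.852]
wrist_force: [-1.1, 2.3, 2.4]
finger_gap: 39.3
finger_force: 25.0
```

```bash
python3 -c "
from h import *
s=manip.read_state();print(s['wrist_force'],s['moment'],s['eef_rot'],s['joints'][5])"
```

```text
[-1.07957225  2.26420336  2.39706328] [0.4754554  0.18879536 0.50799363] [-3.14146951e+00  1.82928848e-04 -8.52042960e-01] 2.0434799907170254
```

>>> jog_arm([
  [0, 0, 0, 0, 0, 0.04, 1],
  [0, 0, 0.001, 0, 0, 0.1, 1],
  [0, 0, 0.002, 0, 0, 0.17, 1],
  [0, 0, 0.003, 0, 0, 0.24, 1],
  [0, 0, 0.004, 0, 0, 0.32, 1],
  [0, 0, 0.005, 0, 0, 0.4, 1],
  [0, 0, 0.006, 0, 0, 0.48, 1],
  [0, 0, 0.006, 0, 0, 0.55, 1],
])

```text
clock: 15.1
eef_pos: [576.5, -190.6, 108.0]
eef_rot: [-3.141, 0.0, 0.02]
wrist_force: [-2.2, 0.7, 4.1]
finger_gap: 39.4
finger_force: 25.0
```

>>> jog_arm([
  [0, 0, 0.001, 0, 0, 0.07, 1],
  [0, 0, 0.002, 0, 0, 0.14, 1],
  [0, 0, 0.003, 0, 0, 0.22, 1],
  [0, 0, 0.004, 0, 0, 0.3, 1],
  [0, 0, 0.005, 0, 0, 0.38, 1],
  [0, 0, 0.006, 0, 0, 0.45, 1],
  [0, 0, 0.006, 0, 0, 0.49, 1],
  [0, 0, 0.006, 0, 0, 0.49, 1],
])

```text
clock: 15.77
eef_pos: [576.5, -190.8, 108.7]
eef_rot: [3.141, -0.0, 0.786]
wrist_force: [-0.6, -0.7, 4.6]
finger_gap: 39.6
finger_force: 25.0
```

```bash
timeout 60 python3 - <<'E'
from fit import *
s=manip.read_state();print(s['eef_pos'],s['eef_rot'],s['moment'],s['wrist_force'],s['finger_force']);c=snap('wrist');save(c,'w8.npz')
t=snap('top');save(t,'top8.npz')
x,y=proj(c,[576.7,-190.4,118]).astype(int);print(x,y)
yaw=.061
for a in (1.27,1.57,1.87): print(a,proj(c,[576.7-18*np.cos(a+yaw),-190.4-18*np.sin(a+yaw),118]))
a=cv2.resize(c['frame'][240:,160:480,::-1],(400,300))
b=cv2.resize(c['frame'][y-45:y+45,x-60:x+60,::-1],(400,300),interpolation=cv2.INTER_CUBIC)
f=cv2.resize(t['frame'][190:300,285:455,::-1],(400,260),interpolation=cv2.INTER_CUBIC)
f=np.vstack([f,np.zeros((40,400,3),np.uint8)])
cv2.imwrite('pics/m8.png',np.vstack([np.hstack([cv2.resize(c['frame'][:,:,::-1],(400,300)),b]),np.hstack([f,a])]))
E
```

```text
[ 576.53136508 -190.79724791  108.70536859] [ 3.14123175e+00 -3.79626372e-05  7.85705163e-01] [-0.21484925  0.17201799  0.04811514] [-0.5908712  -0.74099266  4.57624573] 24.999813437461853
319 329
1.27 [342.86161841 362.44243843]
1.57 [353.14235469 355.11949672]
1.87 [360.65315073 345.39140148]
```

View pics/m8.png

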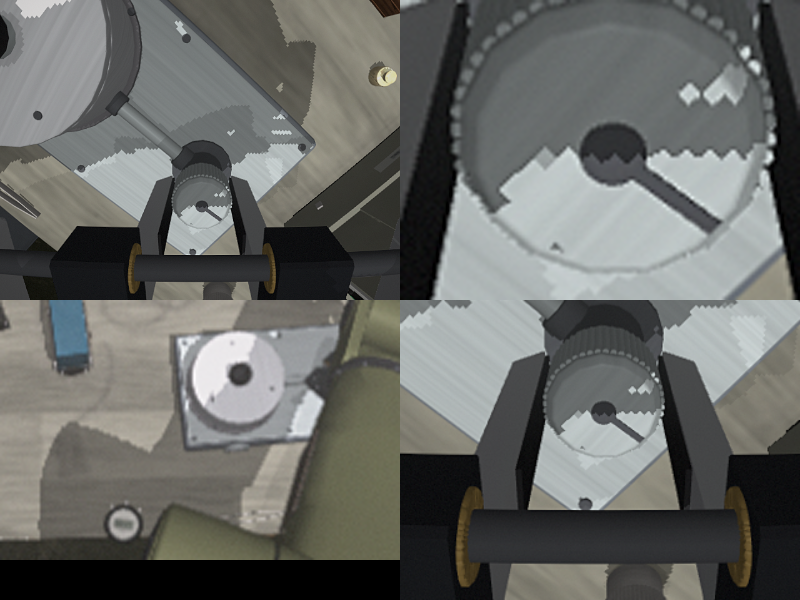

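The combined view shows the cover seated on the chamber and the cap held between the fingers. The scribed line runs from (322.6,329.9) to (354.4,351.8), which puts the cap about 1.62 rad open, close to the 1.57 rad target.

```bash
python3 -c "
from h import *
print(manip.sign_off())"
```

```text
the job is handed in; nothing more can be done
None
```

The job is handed in, with no verdict shown: the cover is seated on the chamber rim and released, and the bleed cap was bottomed out, backed off to about 1.6 rad by its scribed line (target 1.57), and is still held at 25 N.

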